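# Slide a lens blank under the spring clip of the inspection stage

## Robot

A 6-joint arm with a two-finger parallel gripper is mounted at the origin on a cart in front of the work surface, level with it; the furniture and walls round the work are solid. World frame = base frame: x ahead of the robot, y to its left, z up, the work surface at z = 0. Lengths are in m, angles in rad, forces in N, time in s.
With the tool pointing down it reaches from about 0.3 to 1 m from the base axis. Payload 5.1 kg.
Tool frame: the origin (TCP) lies midway between the tips of the shut fingers; the grasp point (between the pads) lies 19 mm behind it (tcp_to_grasp is the y of the grasp point in the tool frame, in m); y points along the fingers, z is the direction in which the jaws open and shut, and the axes are right-handed (so a half turn about y gives the same grasp; the last joint's range is limited). The gripper opens to 95 mm and grips with 3 to 60 N. Pads are 20 mm wide; open, the fingers measure 119 mm over their backs; the gripper's body (75 mm by 180 mm) begins 59 mm behind the grasp point.
Start: joints at [-1.416, 0.124, 1.65, -0, 1.367, -0.083], TCP at [0.153, -0.632, 0.215] pointing down, gripper open.
Joint ranges: [-2.61, 2.61], [-1.02, 2.33], [0.03, 2.71], [-1.35, 4.49], [0.32, 2.68], [-2.91, 2.91]. Speed limits (rad/s): [2.57, 2.57, 3.14, 3.14, 3.14, 3.14].

## Interface

Orientations are given as [roll, pitch, yaw] about the fixed x, y, z axes, in that order (R = Rz(yaw) Ry(pitch) Rx(roll)).
In Python, from bench import read_state, camera, job_done, tcp_to_grasp gives the robot as it stands.
- The arm moves only by the tool arm_command, never from a script. Its argument "commands" is one flat list of numbers, 6 for each row, row after row: the shift along the tool's x, y, z in m, then the turn, a rotation vector about the tool's x, y, z in degrees. In form: [dx, dy, dz, wx, wy, wz, dx, dy, dz, wx, wy, wz, ...]. A call has 1 to 8 rows; each row shifts and turns the commanded pose from where the row before left it, along the tool's axes as they then stand; what a row does not reach is not made up. A row lasts 1/8 s, in which the tool goes at most 62.5 mm and 10.7 degrees, less where a joint would pass 70% of its speed; a pose out of reach is approached as far as the arm can. A call with a gripper value outside its range is refused whole. "jaw" is the finger opening in m, from 0 to 0.0951, set as the call begins (left out, the last holds). The fingers move at their own pace and stop on an object; "newtons" is the grip in N (left out, the last holds). Time passes only in rows, so rows that do not move let the fingers close. It gives the time, the measured TCP pose, the force and the opening at its end, in the units of the state.
- read_state(): the state, without advancing time (a new reading comes with each control period).
- camera(name): name is "side" or "top" or "wrist"; returns a dict with "img" (420x560x3 uint8, red, green, blue), "K" (3x3 intrinsics, pixels), "rvec" (rotation vector, rad) and "tvec" (3), from world to camera coordinates, as OpenCV has them; the wrist camera has in their place "tool_from_camera" (4x4, takes a point from camera to tool coordinates, whose origin is the TCP and whose axes are the tool frame's). Camera axes: x right, y down, z forward; pixel columns grow to the right and rows downward; lengths in m; the calibration is good to about 2 mm. A picture is of the moment at which its call begins: read the wrist's pose just before it. There is no depth.
- job_done(): hands the job in, once; it reports no verdict.
The state is a dict: "time_s": time; "q": joint angles; "joint_vel": joint speeds; "joint_efforts": joint torques, N m; "eef_pos": TCP position; "orientation": TCP orientation; "ft_force": force on the tool from outside, world axes, zero at the start; "wrist_torque": the same for the moment, N m; "gripper_width": finger opening in m.
Only numpy, scipy, OpenCV 4.12 (cv2) and the standard library are available. Lean on these libraries where they do the work, as an engineer would, in place of code of your own. Each camera call takes 0.05 s, during which the arm holds its last target.

## Task

On the lens inspection stage, press the long tail of the spring clip down with one fingertip and keep it down while the other fingertip pushes the lens blank along its channel, under the raised tongue, until it is fully home against the end stop. Only then let the clip spring back so that its tongue holds the lens. Do not pick up or lift the lens or force it against the tongue, and leave the other things where they are.

Things in the scene. Friction and masses are not known exactly. Their poses are not given: they have to be found in the camera images.
- stage: Fixed lens stage: dark steel base 198 x 172 x 8 mm (x -148..50, y -90..82), aluminium guides. Origin on the worktop under the seat, where the lens centre ends; x = pushing direction, y left, z up. Clip hinge at y -42, z 24 mm, bearing blocks to z 28 at x -112..-105 and 19..26; all else at |y| < 50 beside the tongue stays under z 29. A tray strip at y 45..78 holds a lens block and a screwdriver.
- seat (a point): Seat in the channel: the lens centre comes over this point (at ledge height, 16 mm above the worktop). Channel along stage x at y = 0: ledges (tops z 16 mm, |y| 18..38) carry the lens; rails (inner faces y +/-32.5, tops z 21) guide it. Between the ledges an open groove 36 mm wide, floor z 8 mm, full length: a fingertip can come down in it behind the lens, lower than the lens.
- end_stop (a point): Middle of the top edge of the end stop, a fixed bar across the channel (top z 22 mm); its face, 31.5 mm beyond the seat along stage x, stops the rim of the lens.
- clip (a joint): Spring clip of plain steel, hinged along stage x between tail and tongue. 0 = at rest, tongue down; 0.27 rad = tail fully down on its stop, tongue fully up; springs back when let go. Pressing at mid width of the tail takes about 2.5 N to start, 5 N fully down. The tongue clears the lens from about 0.12 rad; resting on the lens it reads about 0.10.
- tail_mid (a point): Middle of the top of the clip's tail, a smooth flat bar beside the channel (stage x -140..-15, y -84..-57 mm) along which a fingertip can slide. At rest it slopes up outward, here about 23 mm above the worktop; fully pressed it is level, top at z 15 mm (1 mm below the ledges), here 70 mm from the groove's middle. So one level fingertip can stand on it and the other in the groove.
- tongue_lip (a point): Middle of the underside of the lip at the end of the clip's tongue, over the channel (stage x -12..12, y -10..0 mm); moves with the clip. 1.5 mm above the ledges at rest, about 11 mm with the tail fully down.
- lens: Round clear uncut lens blank, 62 mm across, 6 mm thick, about 22 g, lying flat in the channel of the stage before the tongue (its centre 60 to 82 mm short of the seat). Origin at the centre of its underside, which bulges 1.5 mm into the groove (z 14.5 mm; its top is at z 20.5 mm). Its yaw means nothing.
- lens_block: Bystander: small black rubber-footed lens holding block, 26 x 26 x 16 mm, in the side tray of the stage. Origin at the centre of its underside.
- pen: Bystander: dark blue pen, 133 mm long, 14 mm thick, lying left of the stage. Origin at the centre of its underside.
- driver: Bystander: small screwdriver, 109 mm long, 22 mm thick, lying in the side tray of the stage, along it. Origin at the centre of its underside.
- spare_lens: Bystander: second lens blank (62 x 6 mm) lying on the bare worktop, well to the right of the stage; not to be used. Behind it and to its right stands a tall covered machine (from x 0.45 m, y below -0.15 m in the world), to be kept clear of. Origin at the centre of its underside.
There are look-alikes about, which are no part of the job. There is more than one size of the lens; the job needs the middle-sized.

How it is judged:
On the way, in this order (a step that is already met when the one before it is completed fails the run):
1. the clip is held down while the lens is still short of the tongue (value of joint clip above 0.14 rad and x of lens in the frame of stage below -0.04 m), for 0.2 s.
2. the lens is pushed home against the end stop with the clip still held down (value of joint clip above 0.14 rad and x of lens in the frame of stage above -0.004 m), for 0.1 s.
At the end, for the whole second after the job is handed in: The lens lies flat on the ledges at rest, its centre within 4 mm of the seat (against the end stop), and the released clip's tongue rests on it, pressing with more than 1 N (clip joint 0.06 to 0.13 rad) (x of lens in the frame of stage above -0.004 m and y of lens in the frame of stage between -0.005 and 0.005 m and z of lens in the frame of stage between 0.0125 and 0.0175 m and angle between lens's own z axis and vertical below 0.1 rad and value of joint clip between 0.06 and 0.13 rad and contact force between clip and lens above 1 N and linear speed of lens below 0.01 m/s); the robot touches nothing.
It fails at once if the lens is lifted more than 7 mm off the ledges or tipped (z of lens in the frame of stage above 0.0215 m or angle between lens's own z axis and vertical above 0.25 rad).
It fails at once if the lens is forced against the tongue, or the clip let down on it, before it is home (more than 3 N) (contact force between clip and lens above 3 N and x of lens in the frame of stage below -0.007 m).
It fails at once if a bystander is moved more than 20 mm (distance of any of lens_block, pen, driver from where it was at the start of the episode above 0.02 m).
It also fails if it takes over 58 s, if anything falls off the work surface, if the arm or the gripper's body presses on something with over 40 N, if the wrist force passes 120 N, or if a joint passes its speed limit or range.

## Working session

There is one attempt and no reset: what is moved stays moved. The work goes in short steps, Python scripts to look and compute and a tool call to move; the robot and the scene stay as the last step left them, time stands still between calls to the robot, and variables do not carry over. Pictures are saved under pics/ and viewed, and the job is handed in when it is done.

Besides the shell and the picture viewer there is one more tool, called after "Call:" as a command line: name --argument value ..., lists and objects as JSON in quotes. arm_command: Moves the arm, as the interface text tells. Its arguments: {"type":"object","properties":{"commands":{"type":"array","items":{"type":"number"}},"jaw":{"type":"number"},"newtons":{"type":"number"}},"required":["commands"]}

```bash
mkdir -p pics; ls; python3 - <<'E'
from bench import *
import cv2
print(read_state(), tcp_to_grasp)
for n in ["side","top","wrist"]:
    c=camera(n); cv2.imwrite(f"pics/{n}0.png",c["img"][:,:,::-1])
    print(n,{k:v for k,v in c.items() if k!="img"})
E
```

```text
pics
{'time_s': 0.0, 'q': array([-1.41559214e+00,  1.24477496e-01,  1.65166388e+00, -2.53216806e-05,
        1.36749183e+00, -8.25777766e-02]), 'joint_vel': array([ 0.00113194, -0.00020701, -0.00087243, -0.00033144, -0.00152337,
        0.00021409]), 'joint_efforts': array([ 1.96345929e-03, -4.17600453e+01, -3.59931314e+01,  7.76546239e-02,
        4.93569346e-02, -1.94827435e-04]), 'eef_pos': array([ 0.15298555, -0.63108258,  0.2134109 ]), 'orientation': array([-1.57283197e+00,  1.43607471e-04, -2.90380570e+00]), 'ft_force': array([-0.47317037,  0.34535749,  0.28479463]), 'wrist_torque': array([0.02195772, 0.02322659, 0.00453419]), 'gripper_width': 0.09480470079470577} -0.0188
side {'K': array([[509.41477608,   0.        , 274.63466943],
       [  0.        , 509.41477608, 214.57244017],
       [  0.        ,   0.        ,   1.        ]]), 'rvec': array([ 1.44723367, -1.85738509,  0.96650911]), 'tvec': array([0.3007614 , 0.31129264, 0.80940409])}
top {'K': array([[391.41868856,   0.        , 282.93752166],
       [  0.        , 391.41868856, 212.58818492],
       [  0.        ,   0.        ,   1.        ]]), 'rvec': array([ 2.1155994 , -2.15261735,  0.13329077]), 'tvec': array([0.21801996, 0.5208357 , 0.85799698])}
wrist {'K': array([[344.67518689,   0.        , 272.95865775],
       [  0.        , 344.67518689, 210.88194558],
       [  0.        ,   0.        ,   1.        ]]), 'tool_from_camera': array([[-1.28004163e-03,  9.58733041e-01,  2.84304972e-01,
        -8.01789830e-02],
       [-1.74863100e-04, -2.84305415e-01,  9.58733748e-01,
        -1.70196627e-01],
       [ 9.99999165e-01,  1.17750466e-03,  5.31569799e-04,
        -1.00602242e-03],
       [ 0.00000000e+00,  0.00000000e+00,  0.00000000e+00,
         1.00000000e+00]])}
```

View pics/top0.png

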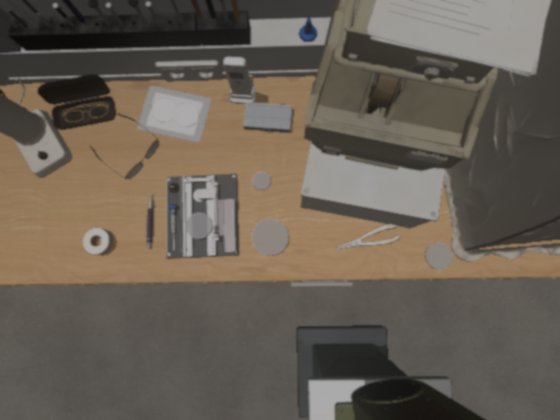

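View pics/side0.png

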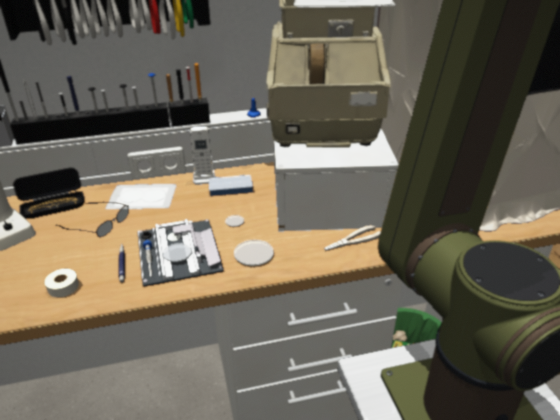

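```bash
cat > h.py <<'E'
from bench import *
import cv2, numpy as np
def proj(c,P):
    return cv2.projectPoints(np.array(P,float).reshape(-1,3),c["rvec"],c["tvec"],c["K"],None)[0][:,0]
def ray(c,uv,z):
    R=cv2.Rodrigues(c["rvec"])[0]; C=-R.T@c["tvec"]
    d=R.T@np.linalg.inv(c["K"])@np.array([uv[0],uv[1],1.])
    return C+d*(z-C[2])/d[2]
E
python3 - <<'E'
from h import *
t=camera("top");s=camera("side")
for n,c,(x0,y0,x1,y1) in [("t",t,(155,165,255,270)),("s",s,(130,210,230,290))]:
    cv2.imwrite(f"pics/{n}1.png",cv2.resize(c["img"][y0:y1,x0:x1,::-1],None,fx=min(800/(x1-x0),600/(y1-y0))//1,fy=min(800/(x1-x0),600/(y1-y0))//1,interpolation=cv2.INTER_CUBIC)); print(min(800/(x1-x0),600/(y1-y0))//1)
E
```

```text
5.0
7.0
```

View pics/t1.png

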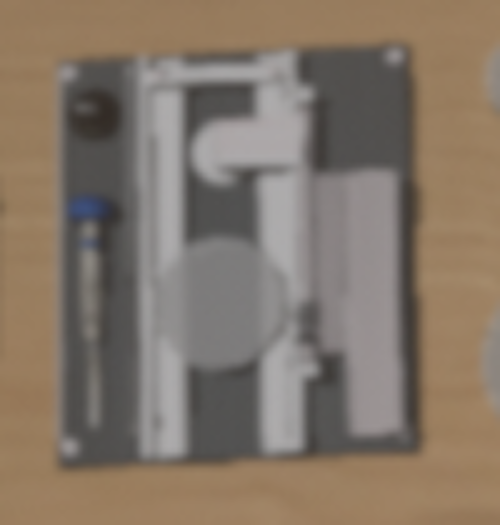

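View pics/s1.png

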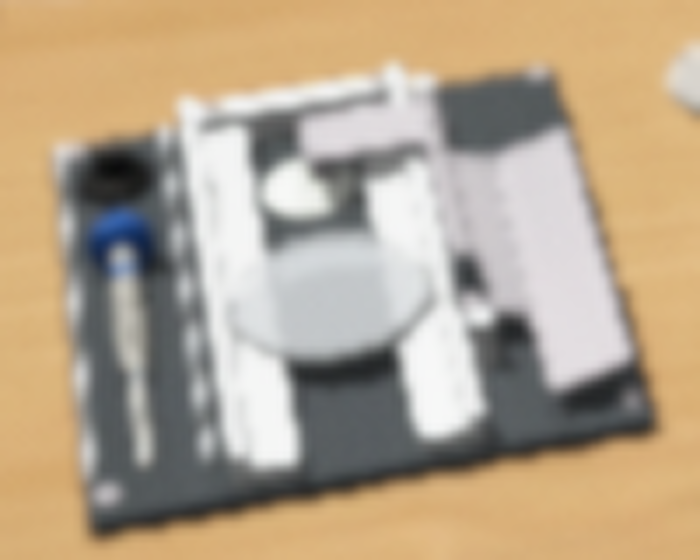

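```bash
python3 - <<'E'
from h import *
from scipy.optimize import least_squares
t=camera("top");s=camera("side")
def px(p,o,f): return [(p[0]+.5)/f-.5+o[0],(p[1]+.5)/f-.5+o[1]]
tc=np.array([px(p,(155,165),5) for p in [(58,60),(409,45),(418,450),(60,466)]])
sc=np.array([px(p,(130,210),7) for p in [(54,146),(552,68),(656,428),(95,532)]])
B=np.array([[.05,.082,.008],[.05,-.09,.008],[-.148,-.09,.008],[-.148,.082,.008]])
def W(p,B):
    c,s_=np.cos(p[2]),np.sin(p[2]); return np.c_[p[0]+c*B[:,0]-s_*B[:,1],p[1]+s_*B[:,0]+c*B[:,1],B[:,2]]
for u in ("t","s","ts"):
    f=lambda p: np.concatenate([(proj(t,W(p,B))-tc).ravel()*("t" in u),(proj(s,W(p,B))-sc).ravel()*("s" in u)])
    r=least_squares(f,[.6,.3,0]); print(u,r.x,np.round(r.fun,1))
p=r.x
for c,uv in((t,px((222,303),(155,165),5)),):
    w=ray(c,uv,.0205); d=w[:2]-p[:2]; cs,sn=np.cos(p[2]),np.sin(p[2]); print("lens",w,cs*d[0]+sn*d[1],-sn*d[0]+cs*d[1])
print(W(p,np.array([[-.0775,-.07,.02]])))
E
```

```text
t [0.57622837 0.40925498 0.02706771] [-0.1 -0.2  0.2 -0.6  0.5  0.4 -0.6  0.4  0.  -0.   0.  -0.   0.  -0.
 -0.  -0. ]
s [0.57155561 0.41136165 0.0309183 ] [-0.   0.  -0.   0.  -0.   0.  -0.   0.  -0.1  0.7  0.5 -0.   0.8 -0.7
 -1.1 -0.1]
ts [0.57480723 0.41037136 0.02866641] [-0.6  0.4 -0.3 -0.1  0.1  0.9 -1.   1.   0.3 -0.1  0.8 -0.8  0.9 -1.7
 -0.8 -1.3]
lens [0.50140614 0.40723861 0.0205    ] -0.07346071905239006 -0.0010276072997178966
[[0.49934544 0.33817878 0.02      ]]
```

```bash
cat > gen.py <<'E'
from h import *
from scipy.spatial.transform import Rotation as Ro
def R_of(y): return (Ro.from_euler("z",y)*Ro.from_euler("x",-np.pi/2))
def rows(p0,y0,p1,y1,n):
    p0=np.array(p0,float);p1=np.array(p1,float);p=p0.copy();y=y0;out=[]
    dy=round(np.degrees(y1-y0)/n,2)
    for i in range(n):
        tgt=p0+(p1-p0)*(i+1)/n
        d=np.round(R_of(y).inv().apply(tgt-p),4)
        p=p+R_of(y).apply(d); y+=np.radians(dy)
        out.append([*d,0,-dy,0])
    return out,p,y
E
python3 - <<'E'
from gen import *
o,p,y=rows([.153,-.632,.215],-2.9038,[.455,.372,.2],.0287,24)
for k in range(3): print([float(round(v,4)) for r in o[8*k:8*k+8] for v in r])
print(p,y)
E
```

```text
[-0.0221, 0.0006, -0.0377, 0.0, -7.0, 0.0, -0.0265, 0.0006, -0.0347, 0.0, -7.0, 0.0, -0.0305, 0.0007, -0.0312, 0.0, -7.0, 0.0, -0.0342, 0.0006, -0.0273, 0.0, -7.0, 0.0, -0.0372, 0.0006, -0.0229, 0.0, -7.0, 0.0, -0.0397, 0.0006, -0.0182, 0.0, -7.0, 0.0, -0.0416, 0.0007, -0.0133, 0.0, -7.0, 0.0, -0.0429, 0.0006, -0.008, 0.0, -7.0, 0.0]
[-0.0437, 0.0006, -0.0028, 0.0, -7.0, 0.0, -0.0436, 0.0006, 0.0026, 0.0, -7.0, 0.0, -0.0429, 0.0007, 0.0078, 0.0, -7.0, 0.0, -0.0417, 0.0006, 0.0131, 0.0, -7.0, 0.0, -0.0398, 0.0006, 0.018, 0.0, -7.0, 0.0, -0.0373, 0.0006, 0.0227, 0.0, -7.0, 0.0, -0.0343, 0.0007, 0.0271, 0.0, -7.0, 0.0, -0.0307, 0.0006, 0.0311, 0.0, -7.0, 0.0]
[-0.0266, 0.0006, 0.0346, 0.0, -7.0, 0.0, -0.0223, 0.0006, 0.0376, 0.0, -7.0, 0.0, -0.0175, 0.0007, 0.04, 0.0, -7.0, 0.0, -0.0125, 0.0006, 0.0419, 0.0, -7.0, 0.0, -0.0073, 0.0006, 0.0431, 0.0, -7.0, 0.0, -0.002, 0.0007, 0.0436, 0.0, -7.0, 0.0, 0.0033, 0.0006, 0.0436, 0.0, -7.0, 0.0, 0.0086, 0.0006, 0.0428, 0.0, -7.0, 0.0]
[0.45500639 0.37200775 0.2       ] 0.02835314335047273
```

Call:
arm_command --commands '[-0.022,0.0006,-0.038,0,-7,0,-0.0265,0.0006,-0.035,0,-7,0,-0.0305,0.0006,-0.031,0,-7,0,-0.034,0.0006,-0.027,0,-7,0,-0.037,0.0006,-0.023,0,-7,0,-0.04,0.0006,-0.018,0,-7,0,-0.0415,0.0006,-0.013,0,-7,0,-0.043,0.0006,-0.008,0,-7,0]' --jaw 0.058

```text
time_s: 1.35
eef_pos: [0.2542, -0.2959, 0.21]
orientation: [-1.57, -0.0, -1.923]
ft_force: [0.9, -0.6, -0.1]
gripper_width: 0.0579
```

Call:
arm_command --commands '[-0.0437,0.0006,-0.003,0,-7,0,-0.0436,0.0006,0.0025,0,-7,0,-0.043,0.0006,0.008,0,-7,0,-0.042,0.0006,0.013,0,-7,0,-0.04,0.0006,0.018,0,-7,0,-0.037,0.0006,0.023,0,-7,0,-0.034,0.0006,0.027,0,-7,0,-0.031,0.0006,0.031,0,-7,0]'

```text
time_s: 2.35
eef_pos: [0.3548, 0.0394, 0.2054]
orientation: [-1.57, -0.001, -0.945]
ft_force: [0.5, -1.2, 0.4]
gripper_width: 0.0581
```

Call:
arm_command --commands '[-0.0266,0.0006,0.0346,0,-7,0,-0.0223,0.0006,0.0376,0,-7,0,-0.0175,0.0006,0.04,0,-7,0,-0.0125,0.0006,0.042,0,-7,0,-0.007,0.0006,0.043,0,-7,0,-0.002,0.0006,0.0436,0,-7,0,0.003,0.0006,0.0436,0,-7,0,0.0086,0.0006,0.043,0,-7,0]'

```text
time_s: 3.35
eef_pos: [0.4555, 0.3742, 0.2003]
orientation: [-1.571, -0.0, 0.033]
ft_force: [0.3, -0.5, 1.6]
gripper_width: 0.0578
```

Call:
arm_command --commands '[0,0,0,0,0,0]'

```text
time_s: 3.48
eef_pos: [0.4553, 0.3746, 0.1997]
orientation: [-1.571, 0.001, 0.031]
ft_force: [-0.4, 0.2, -0.2]
gripper_width: 0.0584
```

```bash
python3 - <<'E'
from h import *
s=read_state();print(s["time_s"],s["eef_pos"],s["orientation"],s["gripper_width"],s["q"],s["ft_force"])
w=camera("wrist")["img"];cv2.imwrite("pics/w2.png",w[:,:,::-1])
E
```

```text
3.475 [0.45533863 0.37458487 0.19972606] [-1.57102246e+00  7.04153171e-04  3.07513730e-02] 0.05843662094748911 [ 5.97275463e-01  2.02003552e-03  1.80329278e+00  1.92351234e-04
  1.33699536e+00 -1.00431695e+00] [-0.4165173   0.24135356 -0.16172947]
```

View pics/w2.png

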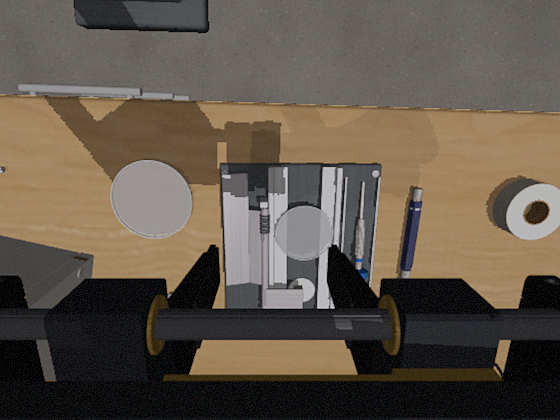

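```bash
python3 - <<'E'
from h import *
w=camera("wrist")["img"][145:315,205:395,::-1]
cv2.imwrite("pics/w3.png",cv2.resize(w,None,fx=3.5,fy=3.5,interpolation=cv2.INTER_CUBIC))
E
```

```text
(no output)
```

View pics/w3.png

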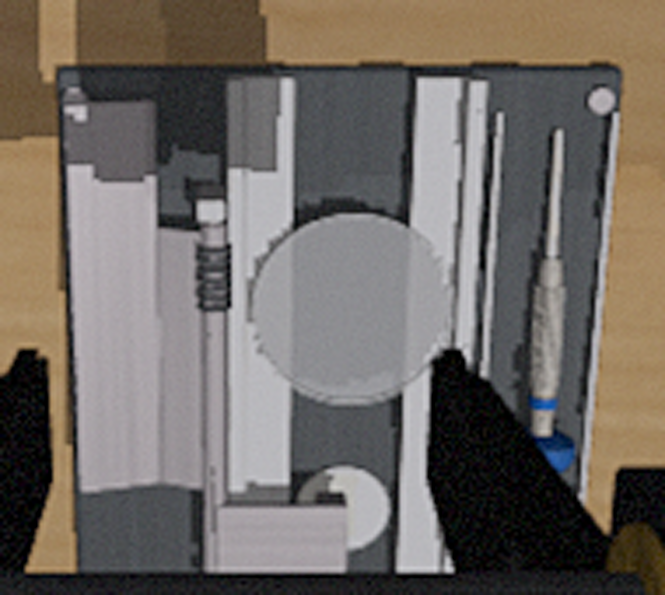

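```bash
cat > fit.py <<'E'
from gen import *
from scipy.optimize import least_squares
def wproj(c,pos,rpy,P):
    T=c["tool_from_camera"]; Rw=Ro.from_euler("xyz",rpy)
    tool=Rw.inv().apply(np.array(P,float)-pos)
    cam=(tool-T[:3,3])@T[:3,:3]
    return cam[:,:2]/cam[:,2:]*c["K"][0,0]+c["K"][:2,2]
def W(p,B):
    B=np.atleast_2d(B);c,s_=np.cos(p[2]),np.sin(p[2]); return np.c_[p[0]+c*B[:,0]-s_*B[:,1],p[1]+s_*B[:,0]+c*B[:,1],B[:,2]]
E
python3 - <<'E'
from fit import *
s=read_state();c=camera("wrist");pos,rpy=s["eef_pos"],s["orientation"]
px=lambda P:(np.array(P)+.5)/3.5-.5+[205,145]
C=px([(60,70),(618,70)])
L={-.018:px([(294.,85),(291,480)]),.018:px([(413,85),(399,520)])}
def f(p):
    r=[*((wproj(c,pos,rpy,W(p,[[-.148,-.09,.008],[-.148,.082,.008]]))-C).ravel())]
    for y,q in L.items():
        ab=wproj(c,pos,rpy,W(p,[[-.145,y,.016],[-.03,y,.016]])); d=ab[1]-ab[0];n=np.array([-d[1],d[0]])/np.linalg.norm(d)
        r+=list((q-ab[0])@n)
    return np.array(r)
r=least_squares(f,[.574,.41,.03]);print(r.x,np.round(r.fun,2))
p=r.x
cir=px([(252,310),(452,310),(353,212),(353,405)])
a=np.linspace(0,2*np.pi,73)
def g(l):
    q=wproj(c,pos,rpy,W(p,np.c_[l[0]+.031*np.cos(a),l[1]+.031*np.sin(a),0*a+.019]))
    return [q[:,0].min()-cir[0,0],q[:,0].max()-cir[1,0],q[:,1].min()-cir[2,1],q[:,1].max()-cir[3,1]]
q=least_squares(g,[-.07,0]);print(q.x,q.fun)
for P in ([-.122,-.035,0],): print(W(p,P))
E
```

```text
[0.57747748 0.41149965 0.03305794] [-1.92  0.41  1.89 -0.16 -0.19 -0.36  0.63 -0.09]
[-0.07513507  0.00065135] [-0.05592133  0.05588453  0.61391297 -0.67161656]
[[0.45670096 0.37248644 0.        ]]
```

Call:
arm_command --commands '[0.001,0.02,-0.003,-2.5,0,0,0,0.04,0.0017,0,0,0,0,0.04,0.0017,0,0,0,0,0.04,0.0017,0,0,0,0,0,0,0,0,0]'

```text
time_s: 4.25
eef_pos: [0.4537, 0.3667, 0.0568]
orientation: [-1.619, 0.006, 0.027]
ft_force: [-0.8, 0.6, -1.0]
gripper_width: 0.0579
```

```bash
python3 - <<'E'
from h import *
s=read_state();print(s["time_s"],s["eef_pos"],s["orientation"],s["gripper_width"],s["ft_force"])
w=camera("wrist")["img"];cv2.imwrite("pics/w4.png",w[:,:,::-1])
w=camera("side")["img"][180:300,110:250,::-1];cv2.imwrite("pics/s4.png",cv2.resize(w,None,fx=5,fy=5,interpolation=cv2.INTER_CUBIC))
E
```

```text
4.25 [0.45369691 0.36667658 0.05680382] [-1.61871383  0.00638238  0.02666289] 0.05794050843290224 [-0.75843443  0.58150323 -1.020669  ]
```

View pics/w4.png

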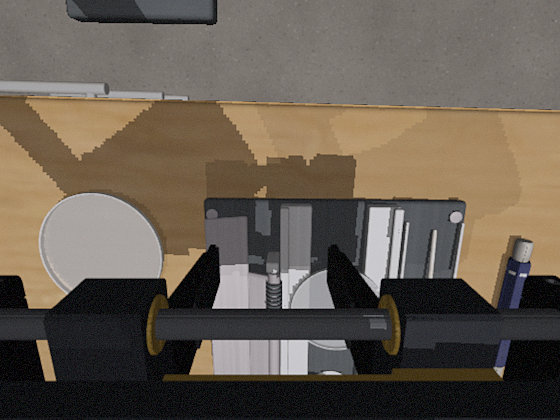

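View pics/s4.png

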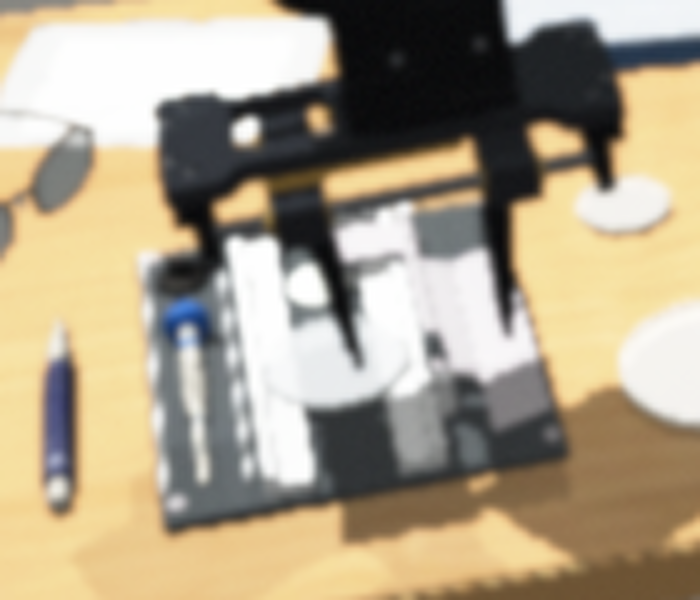

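```bash
python3 - <<'E'
from fit import *
for i in range(4):
    s=read_state();print(s["time_s"],s["eef_pos"],s["orientation"],s["ft_force"]); c=camera("wrist")
c=camera("side");pos=s["eef_pos"];Rw=Ro.from_euler("xyz",s["orientation"])
for z in(-.035,.035): 
    P=pos+Rw.apply([0,0,z]); print(P,(proj(c,P)-[110,180])*5)
w=camera("wrist")["img"][190:400,190:480,::-1];cv2.imwrite("pics/w5.png",cv2.resize(w,None,fx=2.7,fy=2.7,interpolation=cv2.INTER_CUBIC))
E
```

```text
4.35 [0.45681222 0.36916065 0.06143691] [-1.61388129e+00 -9.83164817e-04  2.72371878e-02] [0.98375628 0.03829405 0.90017789]
4.4 [0.45755814 0.36985435 0.06252607] [-1.61261695 -0.00285635  0.02750177] [ 0.52734038 -0.54925689 -0.22498952]
4.45 [0.45785148 0.37018765 0.06296141] [-1.61206556 -0.0036686   0.0277225 ] [ 0.32011094 -0.00469374  0.17879331]
4.5 [0.45788172 0.3703282  0.0629773 ] [-1.6119876  -0.00381364  0.0279118 ] [0.50135499 0.79555452 0.58587855]
[0.45885218 0.33537136 0.06441858] [[505.56034959 307.12516512]]
[0.45691125 0.40528504 0.06153603] [[340.66297709 341.30511565]]
```

View pics/w5.png

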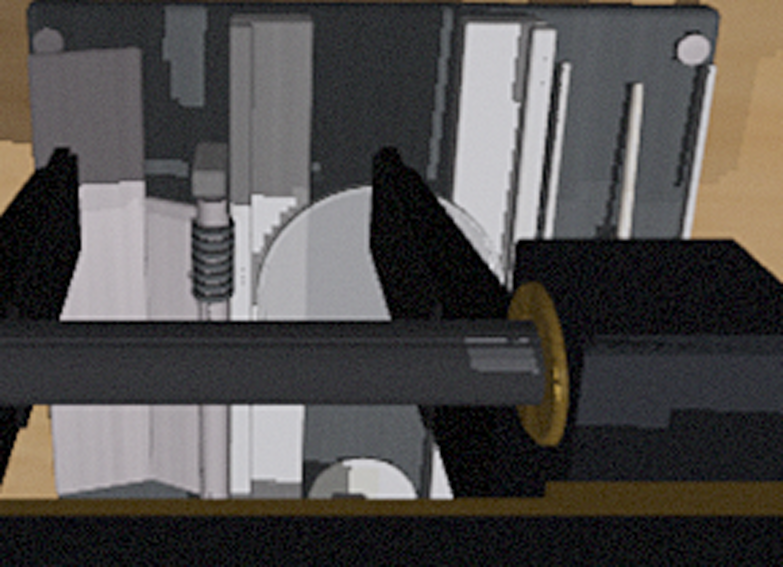

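Call:
arm_command --commands '[-0.003,0.008,0.001,0,0,0,0,0.008,0.001,0,0,0,0,0.008,0.001,0,0,0,0,0.003,0,0,0,0,0,0,0,0,0,0,0,0,0,0,0,0]'

```text
time_s: 5.4
eef_pos: [0.4535, 0.3714, 0.0333]
orientation: [-1.614, -0.0, 0.028]
ft_force: [0.3, -0.2, -0.3]
gripper_width: 0.0583
```

```bash
python3 - <<'E'
from fit import *
s=read_state();print(s["time_s"],s["eef_pos"],s["orientation"],s["ft_force"])
w=camera("wrist")["img"][190:400,190:480,::-1];cv2.imwrite("pics/w6.png",cv2.resize(w,None,fx=2.7,fy=2.7,interpolation=cv2.INTER_CUBIC))
w=camera("side")["img"][180:300,110:250,::-1];cv2.imwrite("pics/s6.png",cv2.resize(w,None,fx=5,fy=5,interpolation=cv2.INTER_CUBIC))
E
```

```text
5.4 [0.45350764 0.37143185 0.03328043] [-1.61415514e+00 -3.99022933e-04  2.83523507e-02] [ 0.33424237 -0.17090496 -0.29953487]
```

View pics/s6.png

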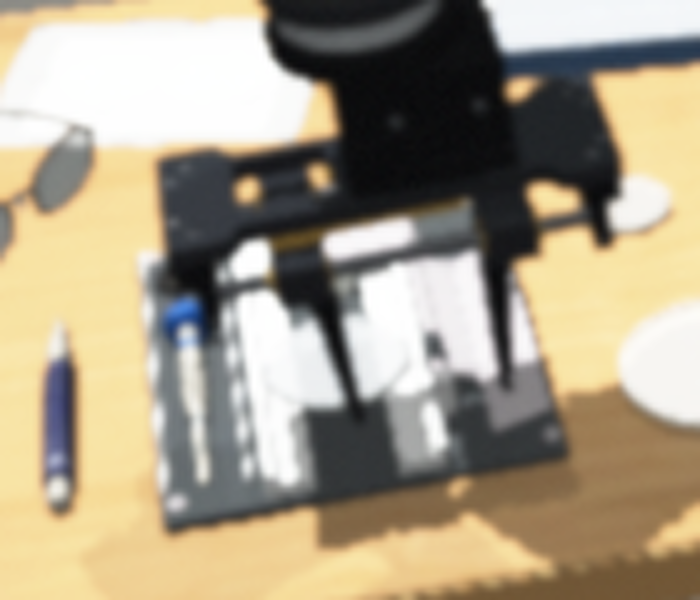

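View pics/w6.png

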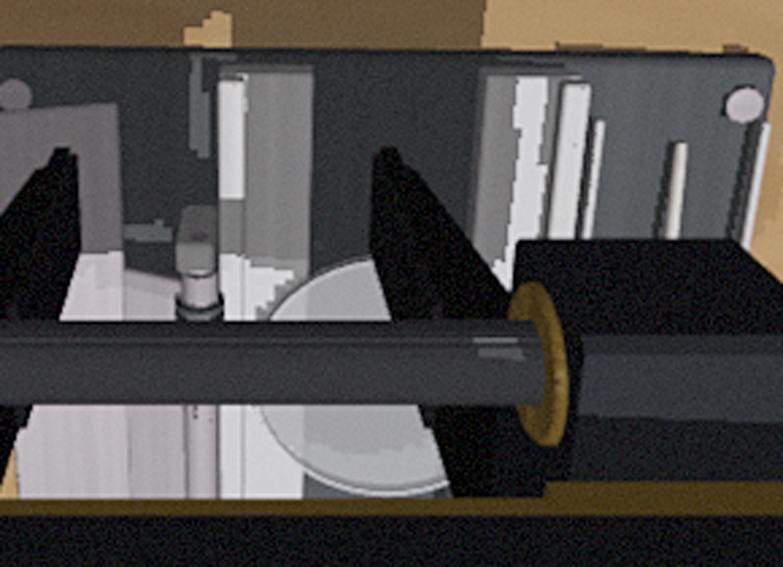

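Call:
arm_command --commands '[0,0.004,0,0,0,0,0,0.004,0,0,0,0,0,0.004,0,0,0,0,0,0.002,0,0,0,0,0,0.002,0,0,0,0,0,0,0,0,0,0,0,0,0,0,0,0]'

```text
time_s: 6.38
eef_pos: [0.4533, 0.3709, 0.0174]
orientation: [-1.614, -0.0, 0.028]
ft_force: [-2.6, 2.1, 4.5]
gripper_width: 0.058
```

```bash
python3 - <<'E'
from fit import *
s=read_state();print(s["time_s"],s["eef_pos"],s["orientation"],s["ft_force"],s["wrist_torque"])
w=camera("side")["img"][180:300,110:250,::-1];cv2.imwrite("pics/s7.png",cv2.resize(w,None,fx=5,fy=5,interpolation=cv2.INTER_CUBIC))
E
```

```text
6.375 [0.45329105 0.37092191 0.01742736] [-1.61382764e+00 -8.93981140e-05  2.82591815e-02] [-2.60792262  2.09161582  4.54713071] [ 0.25340989  0.29478227 -0.09008084]
```

View pics/s7.png

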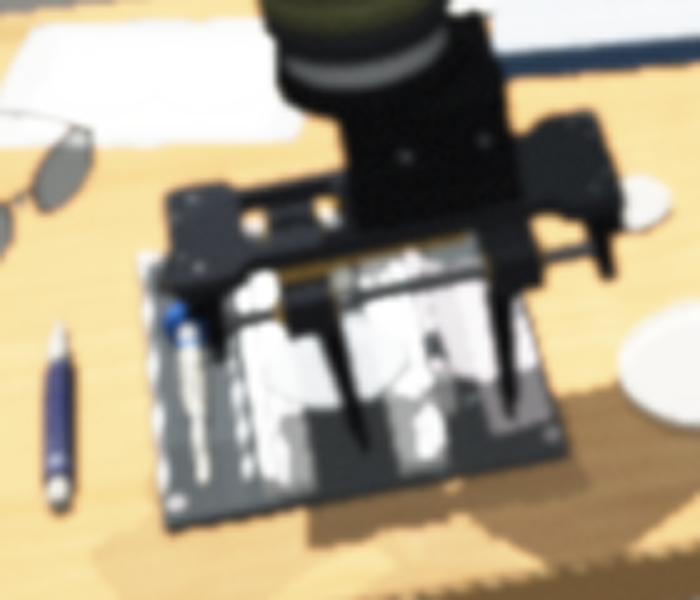

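Call:
arm_command --commands '[0,0.0015,0,0,0,0,0,0.0012,0,0,0,0,0,0,0,0,0,0,0,0,0,0,0,0]'

```text
time_s: 6.92
eef_pos: [0.4533, 0.3714, 0.0149]
orientation: [-1.613, -0.0, 0.028]
ft_force: [-3.2, 4.1, 5.8]
gripper_width: 0.0581
```

```bash
python3 - <<'E'
from fit import *
for i in range(3):
    s=read_state();print(s["time_s"],s["eef_pos"],s["orientation"],s["ft_force"],s["wrist_torque"]);w=camera("wrist")
w=w["img"][190:400,190:480,::-1];cv2.imwrite("pics/w8.png",cv2.resize(w,None,fx=2.7,fy=2.7,interpolation=cv2.INTER_CUBIC))
w=camera("top")["img"][150:280,140:260,::-1];cv2.imwrite("pics/t8.png",cv2.resize(w,None,fx=4.5,fy=4.5,interpolation=cv2.INTER_CUBIC))
E
```

```text
6.925 [0.4533008  0.37136889 0.0149259 ] [-1.61272117e+00 -2.16014112e-04  2.80634103e-02] [-3.22177242  4.09599109  5.7807998 ] [ 0.59107741  0.47710917 -0.10034141]
6.975 [0.45333255 0.37136406 0.01493466] [-1.61269633e+00 -2.53141618e-04  2.80451216e-02] [-2.50790547  3.9155347   5.25609244] [ 0.64386723  0.55161657 -0.13404918]
7.025 [0.45330363 0.37139017 0.01493517] [-1.61265185e+00 -2.50164469e-04  2.80589862e-02] [-2.73594441  3.53379653  6.7432621 ] [ 0.53888513  0.47869619 -0.14999046]
```

View pics/w8.png

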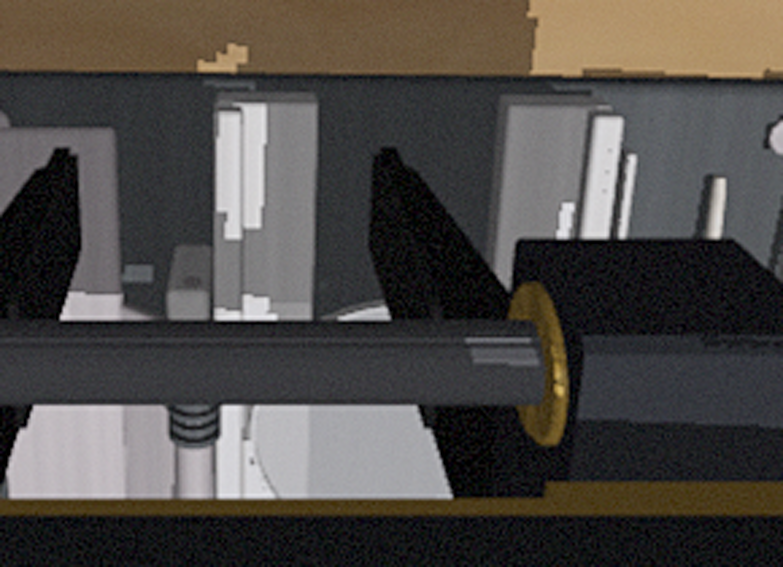

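View pics/t8.png

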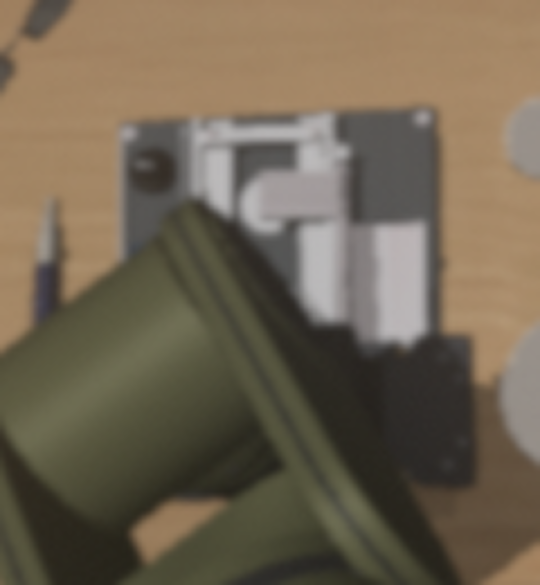

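Call:
arm_command --commands '[0.003,0.0005,0,0,0,0,0.004,0,0,0,0,0,0.005,0,0,0,0,0,0.005,0,0,0,0,0,0.005,0,0,0,0,0,0.005,0,0,0,0,0,0.003,0,0,0,0,0,0,0,0,0,0,0]'

```text
time_s: 8.12
eef_pos: [0.4827, 0.3705, 0.0137]
orientation: [-1.616, 0.002, 0.028]
ft_force: [-3.4, -0.6, 6.0]
gripper_width: 0.0577
```

```bash
cat > look.py <<'E'
import sys
from fit import *
k=sys.argv[1]
s=read_state();print(s["time_s"],s["eef_pos"],s["orientation"],s["ft_force"],s["wrist_torque"],s["gripper_width"]);w=camera("wrist")
w=w["img"][190:400,190:480,::-1];cv2.imwrite(f"pics/w{k}.png",cv2.resize(w,None,fx=2.7,fy=2.7,interpolation=cv2.INTER_CUBIC))
w=camera("side")["img"][190:300,120:240,::-1];cv2.imwrite(f"pics/s{k}.png",cv2.resize(w,None,fx=5,fy=5,interpolation=cv2.INTER_CUBIC))
E
python3 look.py 9
```

```text
8.125 [0.48272827 0.37054735 0.01365607] [-1.61626574  0.00190103  0.02820853] [-3.38448975 -0.60086727  5.96037647] [-0.24274138  0.6080949  -0.18797703] 0.05774516728090569
```

View pics/w9.png

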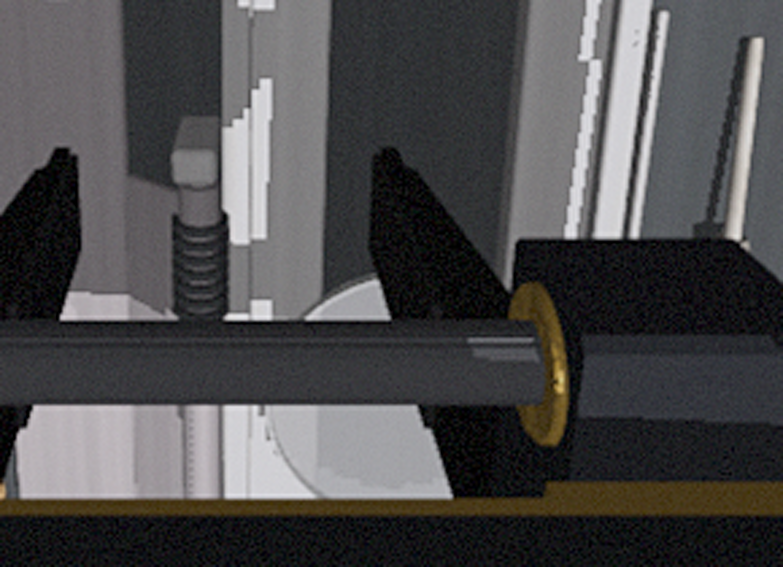

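View pics/s9.png

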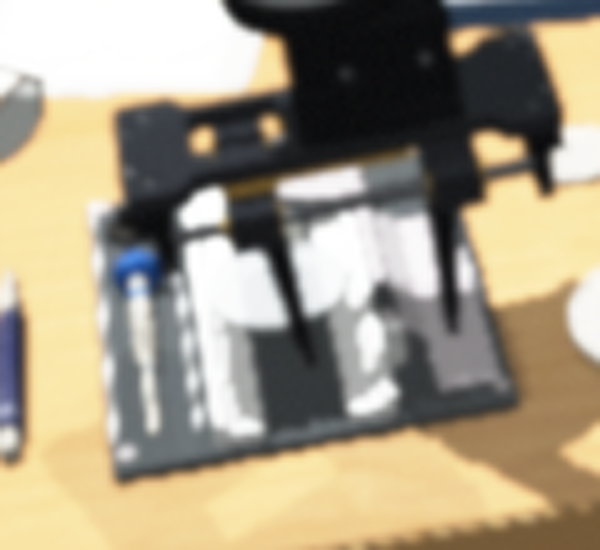

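Call:
arm_command --commands '[0.004,0,0,0,0,0,0.005,0,0,0,0,0,0.005,0,0,0,0,0,0.005,0,0,0,0,0,0.005,0,0,0,0,0,0.004,0,0,0,0,0,0.002,0,0,0,0,0,0,0,0,0,0,0]'

```text
time_s: 9.22
eef_pos: [0.5125, 0.3714, 0.0137]
orientation: [-1.616, 0.002, 0.028]
ft_force: [-4.5, -0.0, 6.3]
gripper_width: 0.0581
```

```bash
python3 look.py 10
```

```text
9.225 [0.51245609 0.37142538 0.01370366] [-1.61626233  0.00240268  0.02818267] [-4.48851120e+00 -5.40131827e-03  6.27188537e+00] [-0.19359242  0.71681048 -0.20945739] 0.05809066295424987
```

View pics/w10.png

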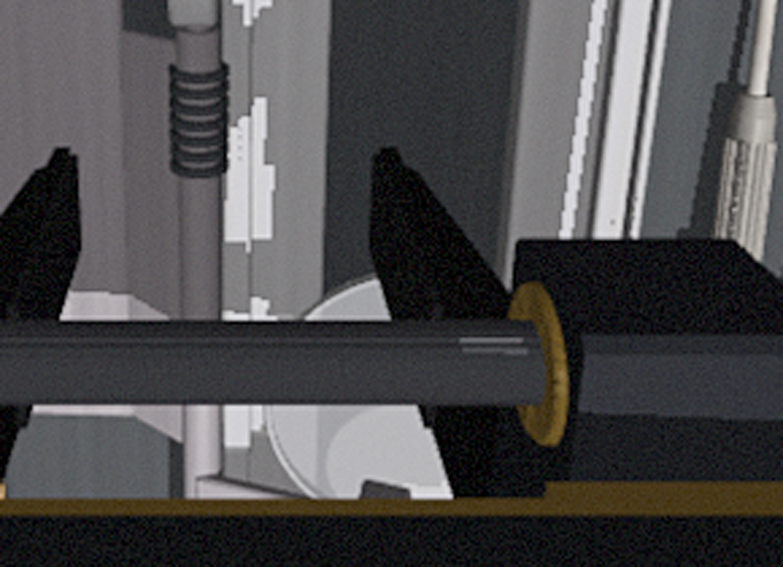

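View pics/s10.png

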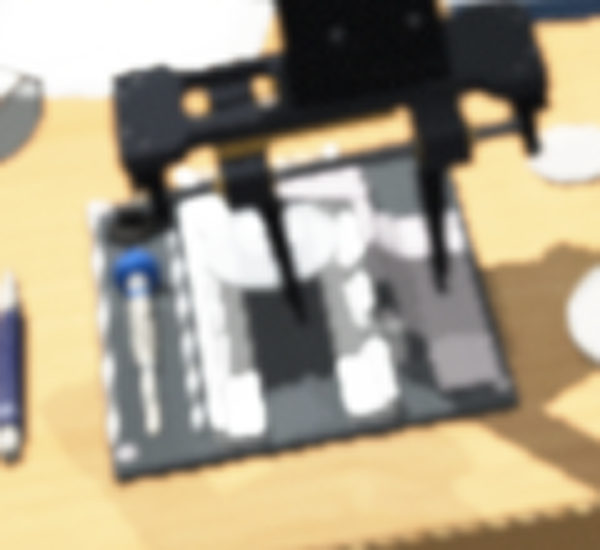

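Call:
arm_command --commands '[0.003,0,0,0,0,0,0.004,0,0,0,0,0,0.004,0,0,0,0,0,0.004,0,0,0,0,0,0.003,0,0,0,0,0,0.002,0,0,0,0,0,0,0,0,0,0,0,0,0,0,0,0,0]'

```text
time_s: 10.32
eef_pos: [0.5325, 0.372, 0.0138]
orientation: [-1.616, 0.002, 0.028]
ft_force: [-4.3, -0.6, 6.9]
gripper_width: 0.0581
```

Call:
arm_command --commands '[0.001,0,0,0,0,0,0.001,0,0,0,0,0,0,0,0,0,0,0]'

```text
time_s: 10.7
eef_pos: [0.5341, 0.3721, 0.0137]
orientation: [-1.616, 0.003, 0.028]
ft_force: [-5.4, -1.1, 7.3]
gripper_width: 0.0579
```

Call:
arm_command --commands '[0.001,0,0,0,0,0,0,0,0,0,0,0]'

```text
time_s: 10.95
eef_pos: [0.5351, 0.3721, 0.0137]
orientation: [-1.616, 0.003, 0.028]
ft_force: [-6.4, 0.4, 7.0]
gripper_width: 0.058
```

```bash
python3 look.py 11
```

```text
10.95 [0.535095   0.37211621 0.01374856] [-1.61630898  0.00301444  0.02812978] [-6.41835831  0.4216737   7.02732001] [-0.2356186   0.86311449 -0.19908821] 0.05801498628939548
```

View pics/w11.png

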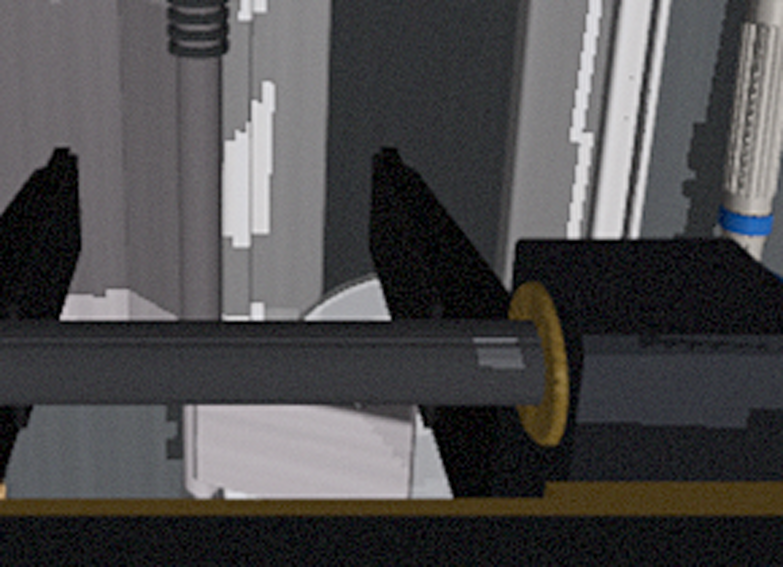

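View pics/s11.png

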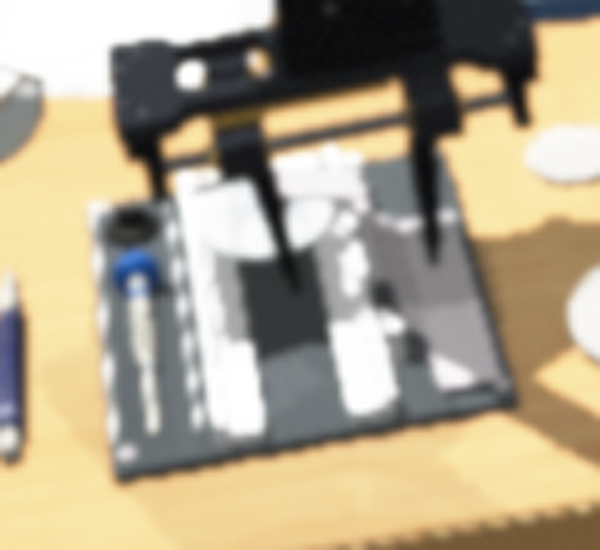

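Call:
arm_command --commands '[0.001,0,0,0,0,0,0,0,0,0,0,0]'

```text
time_s: 11.3
eef_pos: [0.5361, 0.3722, 0.0138]
orientation: [-1.616, 0.003, 0.028]
ft_force: [-6.5, -0.7, 7.0]
gripper_width: 0.0578
```

Call:
arm_command --commands '[0.001,0,0,0,0,0,0,0,0,0,0,0]'

```text
time_s: 11.55
eef_pos: [0.537, 0.3722, 0.0138]
orientation: [-1.616, 0.003, 0.028]
ft_force: [-6.3, 0.1, 8.4]
gripper_width: 0.0582
```

Call:
arm_command --commands '[0.001,0,0,0,0,0,0,0,0,0,0,0]'

```text
time_s: 11.8
eef_pos: [0.5372, 0.3722, 0.0137]
orientation: [-1.617, 0.005, 0.028]
ft_force: [-9.0, 0.3, 8.6]
gripper_width: 0.0581
```

Call:
arm_command --commands '[0.001,0,0,0,0,0,0,0,0,0,0,0,0,0,0,0,0,0]'

```text
time_s: 12.18
eef_pos: [0.5375, 0.3722, 0.0137]
orientation: [-1.617, 0.007, 0.028]
ft_force: [-10.4, -0.8, 10.6]
gripper_width: 0.0581
```

```bash
python3 look.py 12
```

```text
12.175 [0.53746652 0.3721865  0.01366635] [-1.6171083   0.00667756  0.02815173] [-10.35597441  -0.75745826  10.59102086] [-0.38430194  1.74555065 -0.24549049] 0.05812241938866688
```

View pics/s12.png

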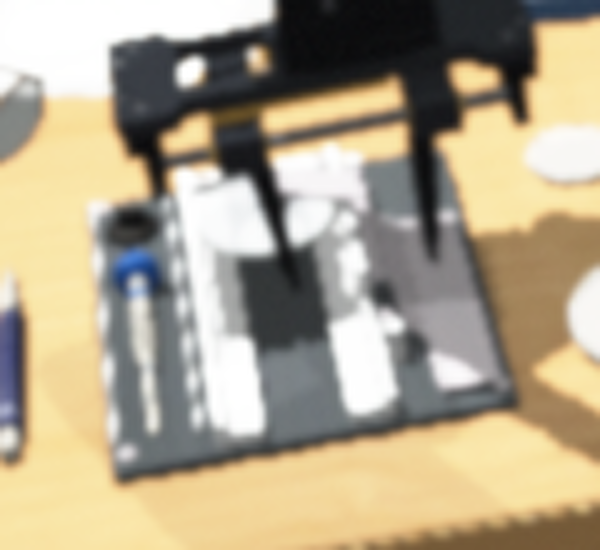

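Call:
arm_command --commands '[-0.001,0,0,0,0,0,-0.002,0,0,0,0,0,-0.002,0,0,0,0,0,0,0,0,0,0,0,0,0,0,0,0,0]'

```text
time_s: 12.9
eef_pos: [0.5364, 0.3726, 0.0144]
orientation: [-1.614, -0.002, 0.028]
ft_force: [3.2, -1.1, 4.8]
gripper_width: 0.0582
```

```bash
python3 look.py 13
```

```text
12.9 [0.53635203 0.37257498 0.01436196] [-1.6144049  -0.00197447  0.02837859] [ 3.23626243 -1.08903875  4.79253396] [-0.42321132 -0.78077005  0.11442932] 0.058203152546873624
```

View pics/w13.png

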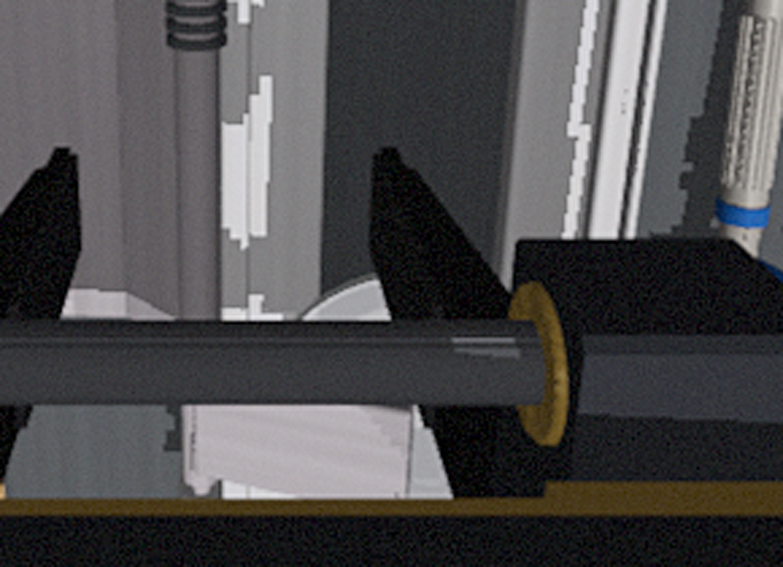

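Call:
arm_command --commands '[-0.0015,0,0,0,0,0,-0.0015,0,0,0,0,0,0,0,0,0,0,0]'

```text
time_s: 13.38
eef_pos: [0.5327, 0.3733, 0.0144]
orientation: [-1.613, -0.002, 0.029]
ft_force: [3.9, 0.4, 6.0]
gripper_width: 0.058
```

Call:
arm_command --commands '[0,-0.002,0,0,0,0,0,-0.002,0,0,0,0,0,-0.002,0,0,0,0,0,-0.002,0,0,0,0,0,-0.002,0,0,0,0,0,-0.003,0,0,0,0,0,-0.003,0,0,0,0,0,-0.004,0,0,0,0]'

```text
time_s: 14.38
eef_pos: [0.5322, 0.3736, 0.034]
orientation: [-1.614, 0.0, 0.028]
ft_force: [-0.0, 0.7, -1.5]
gripper_width: 0.058
```

Call:
arm_command --commands '[0,-0.02,0,0,0,0,0,-0.04,0,0,0,0,0,-0.04,0,0,0,0,-0.02,-0.04,0,2.5,0,0,-0.04,0,0,0,0,0,0,0,0,0,0,0,0,0,0,0,0,0]'

```text
time_s: 15.25
eef_pos: [0.4725, 0.3781, 0.1747]
orientation: [-1.57, -0.001, 0.029]
ft_force: [0.8, 0.7, -0.7]
gripper_width: 0.0584
```

```bash
python3 - <<'E'
from fit import *
s=read_state();print(s["time_s"],s["eef_pos"],s["orientation"],s["ft_force"])
cv2.imwrite("pics/w14.png",camera("wrist")["img"][150:400,170:420,::-1].repeat(2,0).repeat(2,1))
w=camera("top")["img"][165:270,155:255,::-1];cv2.imwrite("pics/t14.png",cv2.resize(w,None,fx=5,fy=5,interpolation=cv2.INTER_CUBIC))
w=camera("side")["img"][190:300,120:240,::-1];cv2.imwrite("pics/s14.png",cv2.resize(w,None,fx=5,fy=5,interpolation=cv2.INTER_CUBIC))
E
```

```text
15.25 [0.47250537 0.37811563 0.17465594] [-1.57021993e+00 -1.38400071e-03  2.85967544e-02] [ 0.80929751  0.73420004 -0.71062169]
```

View pics/w14.png

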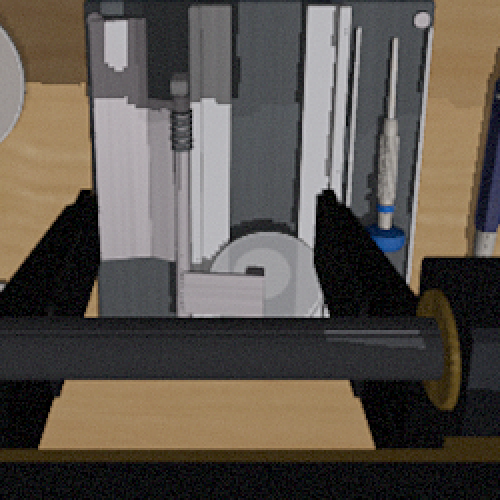

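View pics/s14.png

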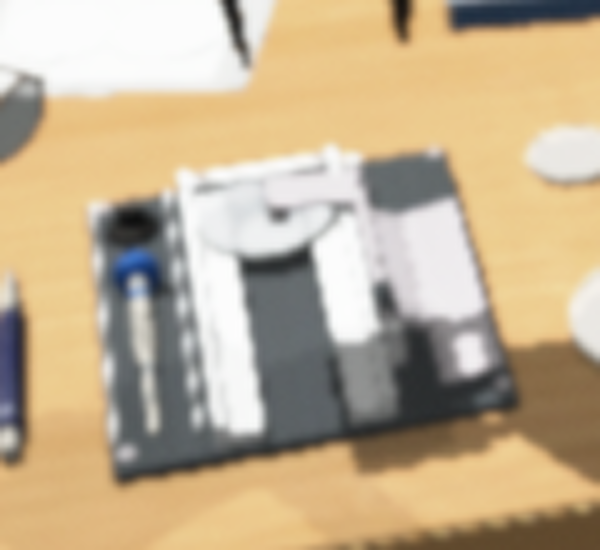

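View pics/t14.png

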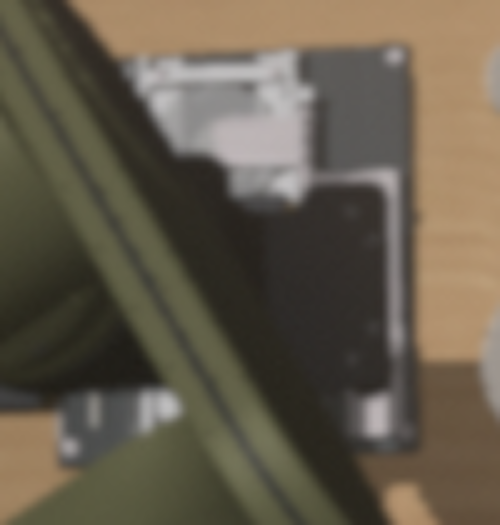

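Call:
arm_command --commands '[-0.02,-0.02,-0.05,0,0,0,-0.02,0,-0.06,0,0,0,-0.02,0,-0.06,0,0,0,-0.02,0,-0.06,0,0,0,-0.02,0,-0.06,0,0,0,0,0,0,0,0,0,0,0,0,0,0,0]'

```text
time_s: 16.27
eef_pos: [0.3818, 0.088, 0.194]
orientation: [-1.57, -0.0, 0.027]
ft_force: [0.4, 0.6, 0.4]
gripper_width: 0.058
```

```bash
python3 - <<'E'
from fit import *
c=camera("top");w=c["img"][165:235,175:245,::-1];cv2.imwrite("pics/t15.png",cv2.resize(w,None,fx=8,fy=8,interpolation=cv2.INTER_CUBIC))
p=[.5768,.4105,.030]
for P in([.0315,-.018,.022],[.0315,.018,.022],[0,0,.0205],[-.031,0,.02],[.031,0,.02],[0,.031,.02]): print(P,(proj(c,W(p,P))-[175,165])*8+3.5)
E
```

```text
[0.0315, -0.018, 0.022] [[246.04331313 125.91952411]]
[0.0315, 0.018, 0.022] [[126.0366655 131.9478601]]
[0, 0, 0.0205] [[188.64572298 233.4293692 ]]
[-0.031, 0, 0.02] [[190.46433153 336.42939179]]
[0.031, 0, 0.02] [[187.64159546 132.0869233 ]]
[0, 0.031, 0.02] [[ 85.46728116 238.89948379]]
```

View pics/t15.png

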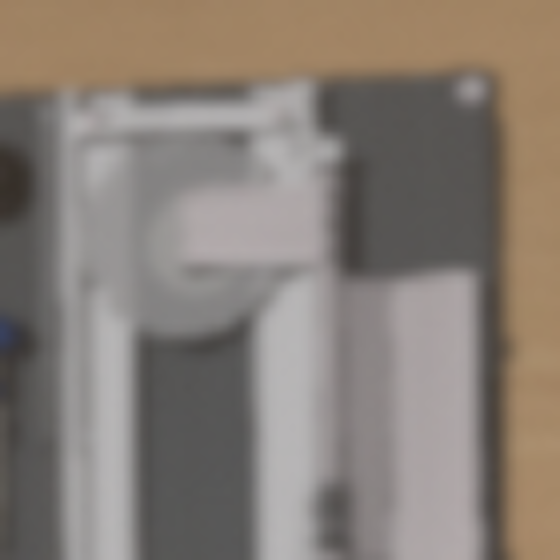

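```bash
python3 -c "
from bench import *
print(job_done())"
```

```text
the job is handed in; nothing more can be done
None
```

The lens is home in the channel with the clip's tongue resting on it, and I handed the job in at about 16.3 s. The hand-in gives no verdict.

- **Pressing and pushing:** One fingertip held the clip's tail down. The tool was tilted about 2.5° so the other fingertip sat lower, in the groove behind the lens, and pushed it along. At the end stop, a 1 mm step moved the tool only 0.2–0.3 mm while the push force rose to about 10 N.
- **Release:** With the tail still down I backed the fingertip off the rim by about 5 mm, then lifted straight up so the tongue came down on the lens. The arm moved clear and touches nothing, with the force reading near zero.
- **Last checks:**
  - In the final top view the rear rim of the lens is within about 2 enlarged pixels (roughly 0.6 mm) of where a fully home lens should be. The front rim meets the stop and the tongue lies over the lens.
  - The lens block, screwdriver and pen look where they were.
- **Not measured:** I had no direct reading of the clip's angle or of how hard the tongue presses on the lens. I judged both from the pictures and from the height and force of the tool.
- **Disagreements:** The camera fits of the stage differed by up to about 6 mm. I used roughly the average of the top and wrist fits, and the end-stop contact came within 1 mm of where it predicted. The wrist view also came out about 2% small in scale.

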